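# Set up a steel charging tray for the drone battery

### The job

Get the drone's battery ready for charging: lift only the top tray off the nested stack of pressed steel trays, without bringing the next one up with it, and set it down fully home between the four corner clips of the heat-proof slab. Then lay the battery flat in that tray, right way up as it lies now, lowering it in rather than dropping it. Leave the other trays nested where they stand and the other things on the bench where they are.

Things in the scene. Friction and masses are not known exactly. Their poses are not given: they have to be found in the camera images.
- top_tray (a point): Top tray of a stack of four identical pressed-steel trays on the bench: point at its middle, 8 mm above its underside; x along its length, z up. Open rounded rectangle 160 x 66 mm over the rim, 16 mm high, 0.12 kg. Rim: flat-sided bead 10.5 to 16 mm above the underside, 5 mm thick. Below it the walls step in to a foot 148 x 54 mm; inside floor 144 x 50 mm, 2 mm thick. Alike either way round.
- next_tray (a point): Same point of the second tray from the top, which must stay. Trays nest 11 mm apart, each foot 5 mm deep in the rim of the tray below with 1 mm play all round; seen from outside, the 5.5 mm rim beads are parted by 5.5 mm gaps. Fingers reaching more than 11 mm below the top of the top rim clamp this tray too, and a lift that pulls sideways before the foot is clear can shove the stack along.
- third_tray (a point): The same point of the third tray from the top.
- bottom_tray (a point): The same point of the bottom tray, 8 mm above the bench. Beyond the stack, towards the slab, stands a fixed microscope whose head overhangs about 0.2 to 0.4 m above the bench: a hand carried straight from the stack to the slab hits it, so go round in front of it, over the drone.
- slab_seat (a point): Middle of the top face of a fixed grey stone-like slab, 192 x 84 mm, top 12 mm above the bench, behind the blue mat; x along its length, y across. Four dark steel corner clips, 7 mm high with tops flared outward, take a tray's foot with 2.5 mm play all round; nothing stands between them along the sides. A tray is home with its underside on the slab, its length along the slab's, either way round.
- battery (a point): Grey drone battery lying right way up on the bench: point at its middle, 11 mm above its underside. A box 72 mm long (x), 40 mm wide (y), 22 mm high, plus a 6 mm moulding on top near one end; 0.08 kg. In the tray it lies lengthwise on the floor, and its top stands 8 mm above the tray's rim, so the fingers can stay above the rim.
- gimbal_cover_c (a point): White plastic gimbal guard, 66 x 58 x 42 mm, beyond the battery. A loose bystander; the point is 10 mm above its underside at the middle.
- taped_esc_c (a point): Small module wrapped in black tape, 54 x 43 x 9 mm, beside the stack. A loose bystander; the point is 10 mm above its underside at the middle.
- flux_jar_c (a point): Small jar with a green lid, 41 mm across, 36 mm high, beyond the stack. A loose bystander; the point is 10 mm above its underside at the middle.
- solder_reel_c (a point): Reel of solder wire, 56 mm across, 39 mm high, beyond the stack. A loose bystander; the point is 10 mm above its underside at the middle.
Mind the look-alikes: they are no part of the job. Several things look just like the part that bears battery: the one meant starts farthest to the robot's left.

How it is judged:
On the way:
1. the top tray stands home between the slab's corner clips (x of top_tray in the frame of slab_seat between -0.006 and 0.006 m and y of top_tray in the frame of slab_seat between -0.006 and 0.006 m and z of top_tray in the frame of slab_seat between 0.005 and 0.0105 m and angle between the x axis of top_tray and the x axis of slab_seat, either way round below 0.08 rad and angle between the z axis of top_tray and the z axis of slab_seat, either way round below 0.04 rad), for 0.2 s.
At the end, for the whole second after the job is handed in: The top tray sits home on the slab between the clips (6 mm, level, either way round) with the battery flat, right way up on its floor; the other three trays are still nested, within 15 mm of their start (all of step 1 and x of battery in the frame of top_tray between -0.045 and 0.045 m and y of battery in the frame of top_tray between -0.01 and 0.01 m and z of battery in the frame of top_tray between 0.002 and 0.008 m and angle between the z axis of battery and the z axis of top_tray, either way round below 0.06 rad and angle between battery's own z axis and vertical below 0.2 rad and z of next_tray in the frame of third_tray between 0.009 and 0.013 m and horizontal distance between next_tray and third_tray below 0.005 m and z of third_tray in the frame of bottom_tray between 0.009 and 0.013 m and horizontal distance between third_tray and bottom_tray below 0.005 m and height (world z) of bottom_tray below 0.011 m and angle between next_tray's own z axis and vertical below 0.05 rad and distance of each of next_tray, bottom_tray from where it was at the start of the episode below 0.015 m); the robot touches nothing.
It fails at once if the next tray is dragged up by more than 5 mm (height (world z) of next_tray above 0.035 m).
It fails at once if the battery is dropped into the tray (faster than 0.5 m/s while less than 30 mm above its place in it) (horizontal distance between battery and top_tray below 0.06 m and z of battery in the frame of top_tray below 0.035 m and linear speed of flight_battery above 0.5 m/s).
It fails at once if a loose bystander is moved by more than 20 mm (distance of any of gimbal_cover_c, taped_esc_c, flux_jar_c, solder_reel_c from where it was at the start of the episode above 0.02 m).
It also fails if it takes over 67 s, if anything falls off the work surface, if the arm or the gripper's body presses on something with over 40 N, if the wrist force passes 120 N, or if a joint passes its speed limit or range.

### The arm

A 6-joint arm with a two-finger parallel gripper is mounted at the origin on a cart in front of the work surface, level with it; the furniture and walls round the work are solid. World frame = base frame: x ahead of the robot, y to its left, z up, the work surface at z = 0. Lengths are in m, angles in rad, forces in N, time in s.
With the tool pointing down it reaches from about 0.35 to 0.975 m from the base axis. Payload 7.1 kg.
Tool frame: the origin (TCP) lies at the very end of the fingers, on their centre line; the grasp point (between the pads) lies manip.pinch_z behind it (manip.pinch_z is the distance from the TCP to the grasp point, in m); z points along the fingers, y is the line along which they close (so a half turn about z gives the same grasp; the last joint's range is limited). The gripper opens to 88 mm and grips with 3 to 60 N. Pads are 20 mm wide; open, the fingers measure 115 mm over their backs; the gripper's body (75 mm by 178 mm) begins 61 mm behind the grasp point.
Start: joints at [1.309, 0.423, 1.63, -0, 1.089, -0.019], TCP at [0.15, 0.607, 0.223] pointing down, gripper open.
Joint ranges: [-3, 3], [-0.9, 2.11], [0.09, 2.58], [-1.31, 4.45], [0.11, 2.69], [-2.54, 2.54]. Speed limits (rad/s): [2.39, 2.39, 3.01, 3.14, 3.14, 3.14].

### API

Orientations are given as [roll, pitch, yaw] about the fixed x, y, z axes, in that order (R = Rz(yaw) Ry(pitch) Rx(roll)).
In Python, from cell import manip gives the robot as it stands.
- The arm moves only by the tool send_rows, never from a script. Its argument "motion" is a list that holds one entry, the list of rows, each a list of 7 numbers: the shift along the tool's x, y, z as a fraction of full scale, then the turn, a rotation vector about the tool's x, y, z as a fraction of full scale, then the opening, from 0 (shut) to 1 (fully open). A call has 1 to 5 rows; each row is the pose to reach, as a shift and turn from the pose commanded when the call began, along the tool's axes at that moment; what a row does not reach only later rows make up. Full scale, the value 1, is 1 m for a shift and pi/2 rad for a turn. A row lasts 1/8 s, in which the tool goes at most 62.5 mm and 10.7 degrees, less where a joint would pass 70% of its speed; a pose out of reach is approached as far as the arm can. A call with a number of a shift or a turn outside -1 to 1 is refused whole. A call with a gripper value outside its range is refused whole. The fingers move at their own pace and stop on an object; the grip force is fixed at half the most. Time passes only in rows, so rows that repeat a pose let the fingers close. It gives the time, the measured TCP pose, the force, the opening and the grip force at its end, in the units of the state.
- manip.sense(): the state, without advancing time (a new reading comes with each control period).
- manip.get_image(name): name is "side" or "top" or "wrist"; returns (picture, depth): 420x560x3 uint8, blue, green, red; 420x560 float32, m along the optical axis (not along the pixel's ray), 0 where there is no reading.
- manip.calibration(name): a dict with "intrinsics" (3x3 intrinsics, pixels), "k1" (the pictures are not rectified: a ray, as slopes to the right and down, at radius r is drawn at 1 + k1 r^2 times it, then the intrinsics apply), "rvec" (rotation vector, rad) and "tvec" (3), from world to camera coordinates, as OpenCV has them. Camera axes: x right, y down, z forward; pixel columns grow to the right and rows downward; lengths in m; the calibration is good to about 2 mm. A picture is of the moment at which its call begins: read the wrist's pose just before it. calibration takes no time and is no camera call; for the wrist camera it gives the pose at the moment of the call.
- manip.close_job(): hands the job in; it is judged then, once.
Trained networks look in the newest picture that a camera, given by its name, has taken for a name from the list of things; names that differ only in an ending like _2 or _b are one class to them, and where a whole thing is asked for, a point or a joint stands for the part that bears it (a point fixed in the world has none). Each returns a list of dicts, best first, with "conf" (0 to 1); they miss things now and then, are a little off and sometimes report something else, mostly with a low value. They report only what shows in the picture. A call takes as long as a camera call. They do not tell look-alikes from the thing itself.
- manip.look_for(camera, label): "point" ([x, y, z] in m, in world coordinates, good to about 4 mm: the middle of the surface that is visible of it).
- manip.cut_out(camera, label): "pixels" (420x560 bool, what is visible of it).
- manip.spot_point(camera, label): "point" ([x, y, z] in m, in world coordinates, good to about 4 mm: a listed point, or the origin of a listed thing).
The state is a dict: "t": time; "joint_positions": joint angles; "joint_vel": joint speeds; "joint_efforts": joint torques, N m; "tool_pos": TCP position; "tcp_rot": TCP orientation; "wrist_force": force on the tool from outside, world axes, zero at the start; "moment": the same for the moment, N m; "finger_gap": finger opening in m; "finger_force": force on a finger pad.
Only numpy, scipy, OpenCV 4.12 (cv2) and the standard library are available. Lean on these libraries where they do the work, as an engineer would, in place of code of your own. Each camera call takes 0.05 s, during which the arm holds its last target. There are 200 camera calls.

## Working session

There is one attempt and no reset: what is moved stays moved. The work goes in short steps, Python scripts to look and compute and a tool call to move; the robot and the scene stay as the last step left them, time stands still between calls to the robot, and variables do not carry over. Pictures are saved under pics/ and viewed, at most 10 in all, crops included, and the job is handed in when it is done.

Besides the shell and the picture viewer there is one more tool, called after "Request:" as a command line: name --argument value ..., lists and objects as JSON in quotes. send_rows: Moves the arm, as the interface text tells. Its arguments: {"type":"object","properties":{"motion":{"type":"array","items":{"type":"array","items":{"type":"array","items":{"type":"number"}}}}},"required":["motion"]}

```bash
mkdir -p pics; cat > h.py <<'E'
import numpy as np, cv2
from scipy.spatial.transform import Rotation as R
from cell import manip
def world(cal,u,v,d):
    K=np.array(cal["intrinsics"]);k1=cal["k1"]
    u=np.atleast_1d(u).astype(float);v=np.atleast_1d(v).astype(float)
    n=cv2.undistortPoints(np.stack([u,v],1)[:,None],K,np.array([k1,0,0,0.]))[:,0]
    p=np.c_[n,np.ones(len(n))]*np.atleast_1d(d)[:,None]
    Rm=cv2.Rodrigues(np.array(cal["rvec"],float))[0]
    return (p-np.array(cal["tvec"]).ravel())@Rm
def cloud(cal,depth):
    v,u=np.nonzero(depth>0); return u,v,world(cal,u,v,depth[v,u])
def px(cal,P):
    return cv2.projectPoints(np.atleast_2d(P).astype(float),np.array(cal["rvec"],float),np.array(cal["tvec"],float),np.array(cal["intrinsics"]),np.array([cal["k1"],0,0,0.]))[0][:,0]
def rows(T,rot=None):  # world target tcp pos, world rotvec turn -> tool-frame fractions
    s=manip.sense();Rt=R.from_euler('xyz',s["tcp_rot"])
    return Rt.inv().apply(np.array(T)-s["tool_pos"])
E
python3 - <<'E'
from h import *
s=manip.sense();print({k:np.round(v,3).tolist() for k,v in s.items()},manip.pinch_z)
for c in("top","side"):
    im,d=manip.get_image(c);cv2.imwrite(f"pics/{c}0.png",im);np.save(f"{c}0.npy",d)
    for n in ["top_tray","slab_seat","battery","gimbal_cover_c","taped_esc_c","flux_jar_c","solder_reel_c"]:
        print(c,n,[(np.round(r["point"],3).tolist(),round(float(r["conf"]),2),px(manip.calibration(c),r["point"])[0].astype(int).tolist()) for r in manip.spot_point(c,n)[:4]])
E
```

```text
{'t': 0.0, 'joint_positions': [1.309, 0.424, 1.631, 0.0, 1.089, -0.019], 'joint_vel': [-0.003, -0.001, -0.0, -0.0, -0.0, -0.001], 'joint_efforts': [0.001, -54.463, -27.368, 0.064, 0.023, -0.0], 'tool_pos': [0.15, 0.606, 0.222], 'tcp_rot': [-3.14, -0.0, 2.899], 'wrist_force': [-0.287, -0.093, -0.149], 'moment': [0.03, -0.017, 0.077], 'finger_force': 0.0, 'finger_gap': 0.088} 0.0187
top top_tray [([0.475, 0.355, 0.042], 0.73, [177, 223])]
top slab_seat [([0.624, -0.097, 0.009], 0.86, [289, 184])]
top battery [([0.437, -0.398, 0.011], 0.61, [364, 228]), ([0.345, -0.627, 0.01], 0.54, [421, 249])]
top gimbal_cover_c [([0.585, -0.372, 0.012], 0.78, [356, 192])]
top taped_esc_c [([0.49, 0.198, 0.01], 0.65, [217, 219]), ([0.586, -0.373, 0.011], 0.18, [356, 192])]
top flux_jar_c [([0.652, 0.486, 0.011], 0.54, [148, 182])]
top solder_reel_c [([0.662, 0.357, 0.007], 0.63, [179, 179]), ([0.655, 0.486, 0.01], 0.49, [148, 181])]
side top_tray [([0.465, 0.353, 0.041], 0.8, [311, 283]), ([0.436, -0.395, 0.014], 0.4, [314, 194])]
side slab_seat [([0.62, -0.095, 0.013], 0.58, [264, 224])]
side battery [([0.436, -0.398, 0.012], 0.6, [313, 194]), ([0.346, -0.628, 0.01], 0.4, [332, 176])]
side gimbal_cover_c [([0.582, -0.376, 0.011], 0.57, [277, 196])]
side taped_esc_c [([0.49, 0.2, 0.014], 0.55, [301, 265]), ([0.437, -0.396, 0.01], 0.34, [313, 194])]
side flux_jar_c []
side solder_reel_c [([0.66, 0.355, 0.009], 0.5, [238, 294])]
```

View pics/top0.png

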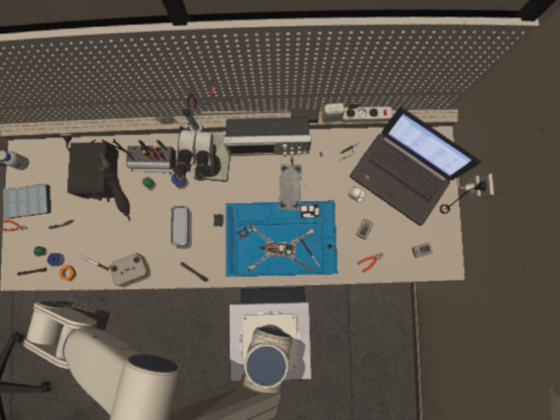

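View pics/side0.png

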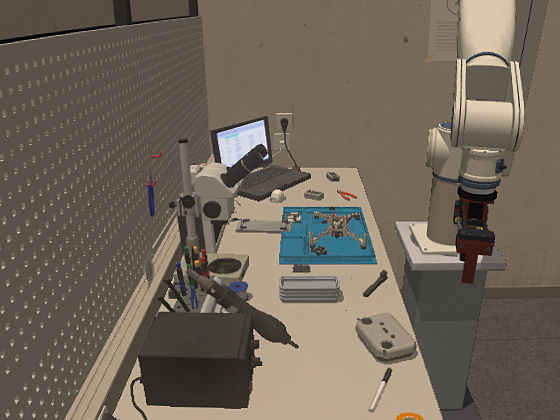

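```bash
python3 - <<'E'
from h import *
im=cv2.imread("pics/top0.png");cv2.imwrite("pics/crop1.png",cv2.resize(im[165:270,330:450],None,fx=5,fy=5,interpolation=2))
cal=manip.calibration("top");u,v,P=cloud(cal,np.load("top0.npy"))
def rect(n,zlo,zhi,c,r):
    m=(np.hypot(*(P[:,:2]-c).T)<r)&(P[:,2]>zlo)&(P[:,2]<zhi)
    q=P[m];b=cv2.minAreaRect((q[:,:2]*1000).astype(np.float32));print(n,m.sum(),b,np.median(q[:,2]))
rect("tray",.036,.06,(.47,.355),.12)
rect("slab",.007,.02,(.622,-.096),.12)
rect("batt",.012,.035,(.437,-.398),.06)
rect("batt2",.012,.035,(.345,-.627),.06)
rect("esc",.004,.02,(.49,.198),.05)
for a,b in((.1,.2),(.2,.45),(.03,.1)):
    m=(P[:,2]>a)&(P[:,2]<b)&(P[:,0]>.3)&(abs(P[:,1])<.6);q=P[m]
    print(a,b,m.sum(),q.min(0).round(3),q.max(0).round(3))
m=(P[:,2]>.08)&(P[:,0]>.25)&(P[:,0]<.95)&(abs(P[:,1])<.8);q=P[m]
H,_,_=np.histogram2d(q[:,0],q[:,1],bins=[np.arange(.25,1,.05),np.arange(-.8,.85,.1)]);print(H.astype(int))
print(cal["tvec"])
E
```

```text
tray 327 ((467.92578125, 351.3678894042969), (160.91116333007812, 69.00585174560547), 0.7979608178138733) 0.0429465393997225
slab 834 ((616.8204345703125, -95.34288024902344), (229.42086791992188, 206.61077880859375), 7.086134910583496) 0.010718240958047291
batt 181 ((435.6794738769531, -393.9839172363281), (41.24294662475586, 73.69244384765625), 61.63345718383789) 0.02027716165495704
batt2 186 ((342.70166015625, -625.396728515625), (41.06310272216797, 77.86641693115234), 14.4013090133667) 0.020452559795269963
esc 82 ((497.1087646484375, 192.2703399658203), (84.65101623535156, 79.81170654296875), 81.42552185058594) 0.006204548373253988
0.1 0.2 7709 [ 0.574 -0.6    0.1  ] [0.923 0.6   0.2  ]
0.2 0.45 12608 [ 0.582 -0.6    0.2  ] [0.921 0.599 0.45 ]
0.03 0.1 6453 [ 0.3  -0.6   0.03] [0.921 0.6   0.1  ]
[[   0    0    0    0    0    0    0    0    0    0    0    0    0    0
     0    0]
 [   0    0    0    0    0    0    0    0    0    0    0    0    0    0
     0    0]
 [   0    0    0    0    0    0    0    0    0    0    0    0    0    0
     0    0]
 [   0    0    0    0    0    0  
[... 240 characters left out ...]
  0    0    0    0    0    0   36   76    0    0  128
   100   57]
 [ 211    0    0    0    0    0    0    0    0   90  222    0    0  164
   303  230]
 [ 462  144    0    0    0    0    0    0    0  137  319    0    0  124
   260  216]
 [   6  607    2    0    0    0    7   15    0  182  355   47  184  111
   245  212]
 [   0  171  436    0    0    0  357  444  468  244  292   50  131  124
   290  202]
 [   0    0  455   99    0    0  228  320  325  135   69    0    0    0
     0    0]
 [   0    0   36  294  281  327  192   84   71   42   73   90   36    0
     0    0]
 [2073 2792 2831 2940 2930 2927 3045 3031 3046 3341 2957 2855 2831 2786
  2637 1809]]
[-0.04204307  0.5213881   1.61906602]
```

The top view shows the stack at (179,225), the slab at (290,186) and the microscope at (195,150). There are two battery look-alikes, at (364,228) with y≈-0.398 and at (421,249) with y≈-0.627. The one at (364,228) is farther to the robot's left, so it is the one meant. I'll check that in the crop while moving over the stack.

View pics/crop1.png

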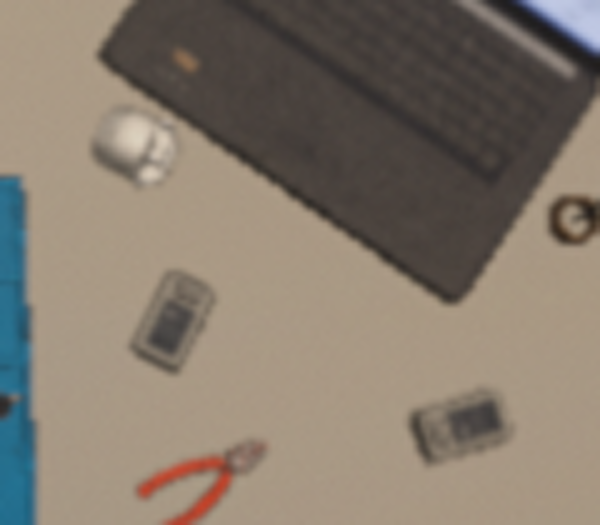

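Request:
send_rows --motion '[[[-0.046,-0.021,-0.003,0,0,-0.033,1],[-0.092,-0.042,-0.006,0,0,-0.066,1],[-0.138,-0.064,-0.009,0,0,-0.099,1],[-0.184,-0.085,-0.012,0,0,-0.132,1],[-0.23,-0.106,-0.015,0,0,-0.164,1]]]'

```text
t: 1.42
tool_pos: [0.3492, 0.4474, 0.238]
tcp_rot: [3.141, 0.0, -3.125]
wrist_force: [-0.2, 0.3, 0.5]
finger_gap: 0.0877
finger_force: 0.0
```

Request:
send_rows --motion '[[[-0.03,-0.025,-0.003,0,0,0,1],[-0.06,-0.05,-0.006,0,0,0,1],[-0.09,-0.075,-0.009,0,0,0,1],[-0.12,-0.099,-0.011,0,0,0,1],[-0.12,-0.099,-0.011,0,0,0,1]]]'

```text
t: 2.05
tool_pos: [0.4712, 0.3499, 0.2489]
tcp_rot: [3.141, 0.001, -3.13]
wrist_force: [0.3, -0.5, -0.9]
finger_gap: 0.0882
finger_force: 0.0
```

```bash
python3 - <<'E'
from h import *
s=manip.sense();print(s["t"],s["tool_pos"],s["tcp_rot"],s["joint_positions"])
cal=manip.calibration("wrist");im,d=manip.get_image("wrist");cv2.imwrite("pics/w1.png",im);np.save("w1.npy",d)
u,v,P=cloud(cal,d)
m=(np.hypot(*(P[:,:2]-(.468,.351)).T)<.11)&(P[:,2]>.038)&(P[:,2]<.06);q=P[m]
print(m.sum(),cv2.minAreaRect((q[:,:2]*1000).astype(np.float32)),np.percentile(q[:,2],[5,50,95]))
print(manip.spot_point("wrist","top_tray")[:1] and manip.spot_point("wrist","top_tray")[0]["point"])
r=manip.cut_out("wrist","top_tray")
if r:
    q=P[(r[0]["pixels"][v,u])&(P[:,2]>.038)];print(cv2.minAreaRect((q[:,:2]*1000).astype(np.float32)),np.percentile(q[:,2],[5,50,95]))
E
```

```text
2.05 [0.47124465 0.34992504 0.24889324] [ 3.14137494e+00  8.07529812e-04 -3.12990718e+00] [ 6.18592434e-01  3.38085475e-01  1.69364111e+00 -3.14671835e-04
  1.10907860e+00 -9.63749385e-01]
2897 ((469.8550109863281, 353.23193359375), (159.25128173828125, 66.42695617675781), 0.1308376044034958) [0.04186142 0.04756607 0.04955054]
[0.4753, 0.3523, 0.0389]
((469.8537292480469, 353.23492431640625), (159.29513549804688, 66.30614471435547), 0.06975351274013519) [0.0418606  0.04755694 0.04955091]
```

The crop shows the batteries at (173,320) and (460,425). The left one lies beside the mat at y≈-0.40, so it is the right one. The stack's rim top is at 49 mm as expected, so I'm descending.

Request:
send_rows --motion '[[[0.001,0.003,0.045,0,0,0.006,1],[0.001,0.003,0.09,0,0,0.006,1],[0.001,0.003,0.13,0,0,0.006,1],[0.001,0.003,0.165,0,0,0.006,1],[0.001,0.003,0.165,0,0,0.006,1]]]'

```text
t: 2.88
tool_pos: [0.4659, 0.3538, 0.0813]
tcp_rot: [-3.138, -0.005, -3.135]
wrist_force: [0.9, -1.7, -0.0]
finger_gap: 0.0878
finger_force: 0.0
```

Request:
send_rows --motion '[[[0,0,0.015,0,0,0,1],[0,0,0.03,0,0,0,1],[0,0,0.04,0,0,0,1],[0,0,0.0425,0,0,0,1],[0,0,0.0425,0,0,0,1]]]'

```text
t: 3.5
tool_pos: [0.4685, 0.3542, 0.0412]
tcp_rot: [-3.142, -0.0, -3.136]
wrist_force: [-0.1, -0.9, -0.6]
finger_gap: 0.0883
finger_force: 0.0
```

```bash
python3 - <<'E'
from h import *
s=manip.sense();print(s["t"],s["tool_pos"],s["tcp_rot"],s["wrist_force"])
im,d=manip.get_image("side");cv2.imwrite("pics/s1.png",cv2.resize(im[250:320,260:360],None,fx=6,fy=6,interpolation=2))
E
```

```text
3.5 [0.46849906 0.35424139 0.04117368] [-3.14156715e+00 -1.54417722e-05 -3.13632491e+00] [-0.07121882 -0.91417779 -0.56822913]
```

View pics/s1.png

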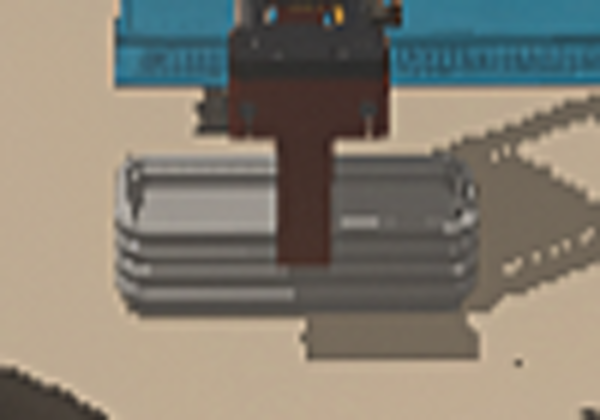

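The finger sits centred on the stack at crop (303,265). The tip is 7.8 mm below the rim top, so I'm closing the gripper.

Request:
send_rows --motion '[[[0,0,0,0,0,0,0.72],[0,0,0,0,0,0,0.6],[0,0,0,0,0,0,0.6],[0,0,0,0,0,0,0.6],[0,0,0,0,0,0,0.6]]]'

```text
t: 4.18
tool_pos: [0.4685, 0.3542, 0.0414]
tcp_rot: [-3.142, 0.0, -3.136]
wrist_force: [-0.9, -1.6, 4.3]
finger_gap: 0.0653
finger_force: 30.0
```

Request:
send_rows --motion '[[[0,0,0,0,0,0,0.6],[0,0,-0.002,0,0,0,0.6],[0,0,-0.005,0,0,0,0.6],[0,0,-0.008,0,0,0,0.6],[0,0,-0.012,0,0,0,0.6]]]'

```text
t: 4.8
tool_pos: [0.4684, 0.3543, 0.0533]
tcp_rot: [-3.142, -0.0, -3.136]
wrist_force: [-0.1, 0.7, -1.4]
finger_gap: 0.0657
finger_force: 30.0
```

Request:
send_rows --motion '[[[0,0,-0.005,0,0,0,0.6],[0,0,-0.015,0,0,0,0.6],[0,0,-0.03,0,0,0,0.6],[0,0,-0.045,0,0,0,0.6],[0,0,-0.045,0,0,0,0.6]]]'

```text
t: 5.42
tool_pos: [0.4694, 0.3549, 0.1001]
tcp_rot: [3.14, 0.003, -3.136]
wrist_force: [-0.7, -0.3, -1.1]
finger_gap: 0.0657
finger_force: 30.0
```

```bash
python3 - <<'E'
from h import *
s=manip.sense();print(s["t"],s["tool_pos"],s["tcp_rot"],s["wrist_force"],s["finger_gap"],s["finger_force"])
im,d=manip.get_image("side");cv2.imwrite("pics/s2.png",cv2.resize(im[230:320,260:360],None,fx=6,fy=6,interpolation=2))
E
```

```text
5.425 [0.46939625 0.35494615 0.10008513] [ 3.13963726e+00  2.72188901e-03 -3.13624151e+00] [-0.67237523 -0.306799   -1.14344095] 0.06572134899002299 29.996291399002075
```

View pics/s2.png

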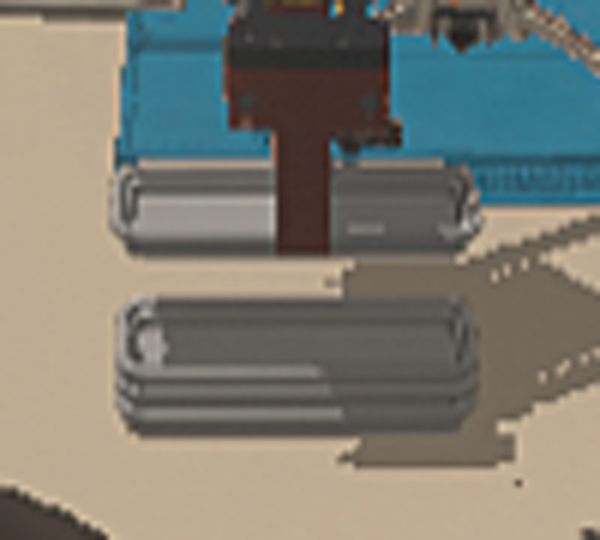

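Only one tray came up, and it hangs level at crop (300,210). The other three are still nested at (300,380). I'll carry it round in front of the microscope.

Request:
send_rows --motion '[[[0.005,0,-0.025,0,0,0,0.6],[0.02,0,-0.055,0,0,0,0.6],[0.035,0,-0.08,0,0,0,0.6],[0.045,-0.02,-0.1,0,0,0,0.6],[0.05,-0.04,-0.11,0,0,0,0.6]]]'

```text
t: 6.1
tool_pos: [0.4182, 0.3134, 0.2087]
tcp_rot: [3.141, 0.0, -3.135]
wrist_force: [0.2, -0.1, -1.0]
finger_gap: 0.0651
finger_force: 30.0
```

Request:
send_rows --motion '[[[0,-0.04,0,0,0,0,0.6],[0,-0.08,0,0,0,0,0.6],[0,-0.12,0,0,0,0,0.6],[0,-0.16,0,0,0,0,0.6],[0,-0.2,0,0,0,0,0.6]]]'

```text
t: 6.72
tool_pos: [0.4191, 0.1121, 0.2077]
tcp_rot: [-3.141, -0.001, -3.136]
wrist_force: [-0.3, -0.4, -1.5]
finger_gap: 0.0654
finger_force: 30.0
```

Request:
send_rows --motion '[[[0,-0.05,0,0,0,0,0.6],[0,-0.1,0,0,0,0,0.6],[0,-0.15,0,0,0,0,0.6],[0,-0.19,0,0,0,0,0.6],[0,-0.205,0,0,0,0,0.6]]]'

```text
t: 7.35
tool_pos: [0.4201, -0.093, 0.2077]
tcp_rot: [3.141, -0.001, -3.139]
wrist_force: [0.4, 0.6, -1.6]
finger_gap: 0.0653
finger_force: 30.0
```

```bash
python3 - <<'E'
from h import *
s=manip.sense();print(s["t"],s["tool_pos"],s["tcp_rot"],s["finger_gap"],s["finger_force"])
cal=manip.calibration("wrist");im,d=manip.get_image("wrist");cv2.imwrite("pics/w2.png",im);np.save("w2.npy",d);np.savez("w2c.npz",**{k:np.array(v) for k,v in cal.items()})
it,dt=manip.get_image("top");cv2.imwrite("pics/t2.png",it)
for c in("top","wrist"):
    ct=manip.calibration(c)
    r=manip.cut_out(c,"slab_seat");print(c,len(r),[round(float(x["conf"]),2) for x in r],[x["point"] for x in manip.spot_point(c,"slab_seat")])
# colour: grey slab in the first top picture
im=cv2.imread("pics/top0.png");cal=manip.calibration("top");u,v,P=cloud(cal,np.load("top0.npy"))
C=im[v,u].astype(int);sel=(np.hypot(*(P[:,:2]-(.617,-.096)).T)<.13)&(P[:,2]<.03)
g=sel&(abs(C[:,0]-C[:,2])<12);q=P[g];print(g.sum(),cv2.minAreaRect((q[:,:2]*1000).astype(np.float32)),np.median(q[:,2]))
E
```

```text
7.35 [ 0.42011126 -0.09301559  0.20774851] [ 3.14146515e+00 -7.83332282e-04 -3.13936057e+00] 0.06533032028703802 29.99642550945282
top 1 [0.61] [[0.6225, -0.0963, 0.0057]]
wrist 1 [0.48] []
173 ((601.8128051757812, -132.34478759765625), (146.78939819335938, 202.8052215576172), 84.15663146972656) 0.010159862346774056
```

View pics/w2.png

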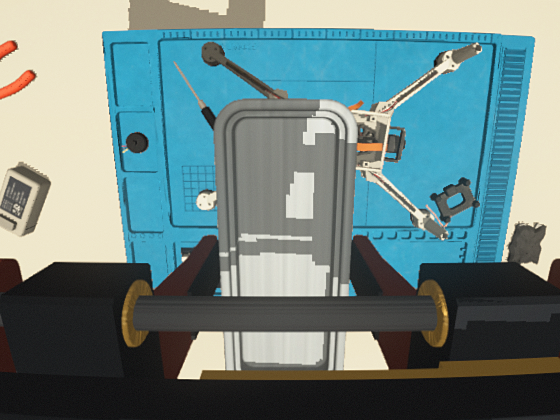

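In this view the tray is gripped well at (290,250), but the wrist camera looks back towards the robot, so the slab is out of sight. The tray is alike either way round, so I'll turn the tool half a turn to see it.

Request:
send_rows --motion '[[[0,0,0,0,0,0.1,0.6],[0,0,0,0,0,0.2,0.6],[0,0,0,0,0,0.3,0.6],[0,0,0,0,0,0.4,0.6],[0,0,0,0,0,0.5,0.6]]]'

```text
t: 8.28
tool_pos: [0.4208, -0.0898, 0.2082]
tcp_rot: [3.142, -0.0, 2.358]
wrist_force: [-0.7, -0.6, -1.1]
finger_gap: 0.0655
finger_force: 30.0
```

Request:
send_rows --motion '[[[0,0,0,0,0,0.1,0.6],[0,0,0,0,0,0.2,0.6],[0,0,0,0,0,0.3,0.6],[0,0,0,0,0,0.4,0.6],[0,0,0,0,0,0.5,0.6]]]'

```text
t: 8.9
tool_pos: [0.4209, -0.0898, 0.2082]
tcp_rot: [-3.142, -0.0, 1.573]
wrist_force: [0.0, -0.3, -1.2]
finger_gap: 0.0653
finger_force: 30.0
```

Request:
send_rows --motion '[[[0,0,0,0,0,0.1,0.6],[0,0,0,0,0,0.2,0.6],[0,0,0,0,0,0.3,0.6],[0,0,0,0,0,0.4,0.6],[0,0,0,0,0,0.5,0.6]]]'

```text
t: 9.52
tool_pos: [0.4209, -0.0898, 0.2082]
tcp_rot: [-3.141, -0.0, 0.788]
wrist_force: [0.6, 0.3, -0.6]
finger_gap: 0.0658
finger_force: 30.0
```

Request:
send_rows --motion '[[[0,0,0,0,0,0.1,0.6],[0,0,0,0,0,0.2,0.6],[0,0,0,0,0,0.3,0.6],[0,0,0,0,0,0.4,0.6],[0,0,0,0,0,0.5,0.6]]]'

```text
t: 10.15
tool_pos: [0.4208, -0.0898, 0.2081]
tcp_rot: [-3.141, 0.0, 0.002]
wrist_force: [-0.3, 0.5, -0.9]
finger_gap: 0.0658
finger_force: 30.0
```

```bash
python3 - <<'E'
from h import *
s=manip.sense();print(s["t"],s["tool_pos"],s["tcp_rot"],s["joint_positions"],s["finger_force"])
cal=manip.calibration("wrist");im,d=manip.get_image("wrist");cv2.imwrite("pics/w3.png",im);np.save("w3.npy",d);np.savez("w3c.npz",**{k:np.array(v) for k,v in cal.items()})
u,v,P=cloud(cal,d);r=manip.cut_out("wrist","slab_seat")
sel=(np.hypot(*(P[:,:2]-(.622,-.096)).T)<.13)&(P[:,2]>.008)&(P[:,2]<.022)
q=P[sel];print(sel.sum(),cv2.minAreaRect((q[:,:2]*1000).astype(np.float32)))
if r: q=P[r[0]["pixels"][v,u]];print(len(q),cv2.minAreaRect((q[:,:2]*1000).astype(np.float32)),np.median(q[:,2]))
m=(P[:,2]>.185)&(P[:,2]<.235)&(abs(P[:,1]+.093)<.045);q=P[m];print("tray",cv2.minAreaRect((q[:,:2]*1000).astype(np.float32)),q.max(0))
E
```

```text
10.15 [ 0.42083837 -0.08982064  0.20814702] [-3.14143370e+00  1.10562357e-04  2.20253160e-03] [-2.38027315e-01  1.54702443e-01  2.05388316e+00  1.59401655e-04
  9.33152266e-01  1.33047159e+00] 29.99004989862442
10089 ((556.74560546875, -95.67754364013672), (224.57518005371094, 98.58153533935547), 88.21028900146484)
7246 ((565.3094482421875, -93.70724487304688), (87.0888442993164, 84.84303283691406), 85.92435455322266) 0.011691589386540044
tray ((420.8753967285156, -89.049072265625), (82.43099975585938, 153.44053649902344), 89.03501892089844) [ 0.49753712 -0.04800118  0.2349789 ]
```

View pics/w3.png

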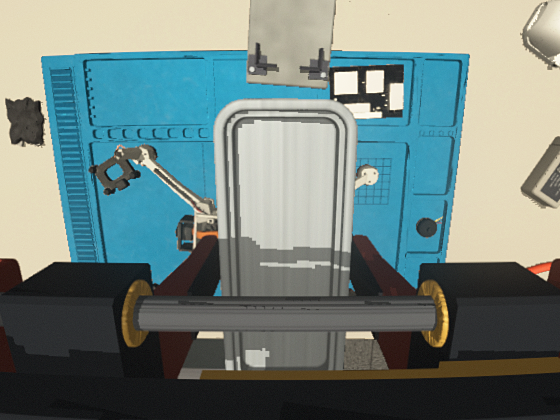

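The slab's near end shows at (290,45), with clips at (257,68) and (320,75), and it is turned about -4°. Moving forward to see all of it.

Request:
send_rows --motion '[[[0.03,0.001,0,0,0,0,0.6],[0.06,0.003,0,0,0,0,0.6],[0.09,0.005,0,0,0,0,0.6],[0.12,0.006,0,0,0,0,0.6],[0.12,0.006,0,0,0,0,0.6]]]'

```text
t: 10.88
tool_pos: [0.5425, -0.0956, 0.208]
tcp_rot: [3.142, -0.001, 0.01]
wrist_force: [-1.5, -0.2, -1.3]
finger_gap: 0.0653
finger_force: 30.0
```

```bash
python3 - <<'E'
from h import *
s=manip.sense();print(s["t"],s["tool_pos"],s["tcp_rot"],s["finger_force"])
cal=manip.calibration("wrist");im,d=manip.get_image("wrist");cv2.imwrite("pics/w4.png",im);np.save("w4.npy",d);np.savez("w4c.npz",**{k:np.array(v) for k,v in cal.items()})
u,v,P=cloud(cal,d);r=manip.cut_out("wrist","slab_seat");print(manip.spot_point("wrist","slab_seat"))
if r:
    k=cv2.erode(r[0]["pixels"].astype(np.uint8),np.ones((3,3)));q=P[k[v,u]>0]
    print(len(q),cv2.minAreaRect((q[:,:2]*1000).astype(np.float32)),np.percentile(q[:,2],[5,50,95]),q.min(0),q.max(0))
sel=(abs(P[:,0]-.62)<.13)&(abs(P[:,1]+.096)<.07)&(P[:,2]>.0075)&(P[:,2]<.0145);q=P[sel]
for x in np.arange(.52,.74,.02):
    w=q[abs(q[:,0]-x)<.003]
    if len(w)>5: print(round(x,2),len(w),np.percentile(w[:,1],[1,99]).round(4))
print("xmax",np.percentile(q[:,0],[1,99.5]))
t=s["tool_pos"];m=(abs(P[:,2]-t[2])<.014)&(abs(P[:,1]-t[1])<.04)&(P[:,0]>t[0]+.02);q=P[m];rim=q[q[:,2]>np.percentile(q[:,2],97)-.004]
print("rim",np.percentile(rim[:,2],[5,95]),rim[:,0].max())
for x in np.arange(.56,.62,.01):
    w=rim[abs(rim[:,0]-x)<.004];
    if len(w)>3: print(round(x,2),len(w),w[:,1].min().round(4),w[:,1].max().round(4))
E
```

```text
10.875 [ 0.54245286 -0.09562906  0.20799411] [ 3.14154141e+00 -7.59992366e-04  9.93689926e-03] 29.996394217014313
[]
6669 ((673.3543701171875, -100.8041763305664), (82.75333404541016, 82.01237487792969), 86.82989501953125) [0.01035497 0.01177968 0.01642254] [ 0.63311007 -0.14382664  0.00888823] [ 0.71577447 -0.05798161  0.02110454]
0.64 499 [-0.1399 -0.0571]
0.66 514 [-0.1414 -0.0584]
0.68 495 [-0.1423 -0.0605]
0.7 357 [-0.144  -0.0615]
xmax [0.6339114  0.71534262]
rim [0.21334165 0.21614145] 0.6192098772698632
0.56 65 -0.1269 -0.0615
0.57 370 -0.1273 -0.0611
0.58 384 -0.1273 -0.0612
0.59 386 -0.1274 -0.0609
0.6 420 -0.1274 -0.0609
0.61 515 -0.1269 -0.0616
```

View pics/w4.png

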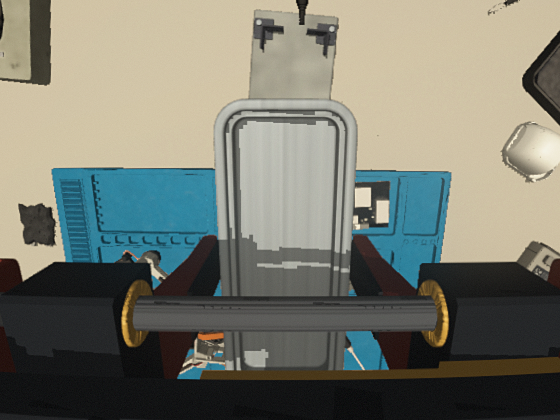

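```bash
python3 - <<'E'
from h import *
a=-.0705;c,s_=np.cos(a),np.sin(a);M=np.array([[c,s_],[-s_,c]])
def prof(val,other,lohi):  # median of edge extent across strips
    out=[]
    for o in np.arange(*lohi): 
        w=val[abs(other-o)<.002]
        if len(w)>4: out.append([w.min(),w.max()])
    return np.median(out,0)
for n in("w3","w4"):
    cal=dict(np.load(n+"c.npz"));cal["k1"]=float(cal["k1"]);d=np.load(n+".npy");u,v,P=cloud(cal,d)
    q=P[(P[:,2]>.0065)&(P[:,2]<.0145)&(abs(P[:,0]-.62)<.13)&(abs(P[:,1]+.096)<.075)];L=(q[:,:2]-(.622,-.096))@M.T
    i=L[abs(L[:,1])<.045]
    print(n,"x ext",prof(i[:,0],i[:,1],(-.025,.026,.005)),"y ext",prof(L[:,1],L[:,0],((-.085,-.03,.01) if n=="w3" else (.02,.085,.01))))
s=manip.sense();t=s["tool_pos"];yw=s["tcp_rot"][2]
c,s_=np.cos(yw),np.sin(yw);M2=np.array([[c,s_],[-s_,c]]);L=np.c_[(P[:,:2]-t[:2])@M2.T,P[:,2]]
r=L[(P[:,2]>.208)&(P[:,2]<.22)&(abs(L[:,1])<.045)&(L[:,0]>.02)&(L[:,0]<.1)]
print("tray tool frame xmax",prof(r[:,0],r[:,1],(-.02,.021,.004)),"y",prof(r[:,1],r[:,0],(.03,.065,.004)))
A=[];
for x in np.arange(.028,.07,.004):
    w=r[abs(r[:,0]-x)<.002];A.append([x,(w[:,1].min()+w[:,1].max())/2])
print("tray yaw in tool",np.polyfit(*np.array(A).T,1))
E
```

```text
w3 x ext [-0.11003133 -0.01782076] y ext [-0.04611045  0.04289329]
w4 x ext [0.01152372 0.09254914] y ext [-0.04287753  0.0401492 ]
tray tool frame xmax [0.07165305 0.07945191] y [-0.03182581  0.03433043]
tray yaw in tool [-0.00320594  0.00133748]
```

Request:
send_rows --motion '[[[0.02,0.001,0,0,0,0.015,0.6],[0.045,0.002,0,0,0,0.03,0.6],[0.065,0.003,0,0,0,0.049,0.6],[0.0764,0.0038,0.02,0,0,0.049,0.6],[0.0764,0.0038,0.05,0,0,0.049,0.6]]]'

```text
t: 11.65
tool_pos: [0.6178, -0.0998, 0.1587]
tcp_rot: [3.141, -0.002, -0.07]
wrist_force: [0.2, 1.0, -1.2]
finger_gap: 0.0657
finger_force: 30.0
```

Request:
send_rows --motion '[[[0,0,0.03,0,0,0,0.6],[0,0,0.06,0,0,0,0.6],[0,0,0.09,0,0,0,0.6],[0,0,0.11,0,0,0,0.6],[0,0,0.11,0,0,0,0.6]]]'

```text
t: 12.28
tool_pos: [0.6158, -0.0995, 0.047]
tcp_rot: [-3.141, 0.003, -0.071]
wrist_force: [-0.4, 0.1, -1.9]
finger_gap: 0.0656
finger_force: 30.0
```

```bash
python3 - <<'E'
from h import *
# near end from w3, tighter height window
a=-.0705;c,s_=np.cos(a),np.sin(a);M=np.array([[c,s_],[-s_,c]])
cal=dict(np.load("w3c.npz"));cal["k1"]=float(cal["k1"]);u,v,P=cloud(cal,np.load("w3.npy"))
q=P[(P[:,2]>.0095)&(P[:,2]<.0145)&(abs(P[:,0]-.62)<.13)];L=(q[:,:2]-(.6184,-.0973))@M.T
for y in(-.02,-.01,0,.01,.02): print(np.percentile(L[abs(L[:,1]-y)<.003][:,0],[0,2,5]).round(4))
s=manip.sense();print(s["t"],s["tool_pos"],s["tcp_rot"],s["wrist_force"])
cal=manip.calibration("wrist");im,d=manip.get_image("wrist")
cv2.imwrite("pics/w5.png",im);np.save("w5.npy",d);np.savez("w5c.npz",**{k:np.array(v) for k,v in cal.items()})
u,v,P=cloud(cal,d);L=(P[:,:2]-(.6184,-.0973))@M.T
k=(P[:,2]>.008)&(P[:,2]<.0145)&(abs(L[:,1])<.05)&(L[:,0]>.05)&(L[:,0]<.11);l=L[k]
print("slab xmax",[l[abs(l[:,1]-y)<.003][:,0].max().round(4) for y in(-.02,-.01,0,.01,.02)])
for x in(.06,.07,.08,.088):
    w=l[abs(l[:,0]-x)<.002];print("slab y",x,len(w),w[:,1].min().round(4),w[:,1].max().round(4))
t=s["tool_pos"];k=(P[:,2]>t[2]+.003)&(P[:,2]<t[2]+.013)&(abs(L[:,1])<.045)&(L[:,0]>.02)&(L[:,0]<.1);l=L[k]
print("tray xmax",[l[abs(l[:,1]-y)<.003][:,0].max().round(4) for y in(-.02,-.01,0,.01,.02)])
for x in(.03,.04,.05,.06,.068):
    w=l[abs(l[:,0]-x)<.002];print("tray y",x,len(w),w[:,1].min().round(4),w[:,1].max().round(4))
E
```

```text
[-0.1051 -0.0949 -0.0923]
[-0.1056 -0.095  -0.0928]
[-0.1065 -0.0942 -0.0916]
[-0.1062 -0.0968 -0.0926]
[-0.1079 -0.0981 -0.0934]
12.275 [ 0.61575707 -0.0995121   0.04699234] [-3.14128772e+00  3.09588642e-03 -7.11702786e-02] [-0.37641358  0.07807102 -1.86109366]
slab xmax [np.float64(0.0969), np.float64(0.0969), np.float64(0.0969), np.float64(0.0969), np.float64(0.0969)]
slab y 0.06 17 0.0399 0.0416
slab y 0.07 121 -0.0421 0.0419
slab y 0.08 493 -0.0415 0.0421
slab y 0.088 986 -0.0416 0.0422
tray xmax [np.float64(0.0738), np.float64(0.0737), np.float64(0.0742), np.float64(0.0742), np.float64(0.0742)]
tray y 0.03 205 -0.0345 0.0316
tray y 0.04 215 -0.0347 0.0314
tray y 0.05 210 -0.0344 0.0313
tray y 0.06 225 -0.0345 0.0315
tray y 0.068 597 -0.0324 0.0291
```

View pics/w5.png

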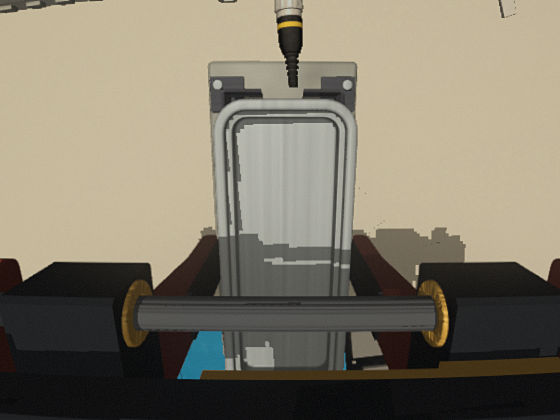

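Request:
send_rows --motion '[[[0,0,0,0,0,0,0.6],[0,0,0,0,0,0,0.6],[0,0,0,0,0,0,0.6]]]'

```text
t: 12.7
tool_pos: [0.6177, -0.0998, 0.0489]
tcp_rot: [3.141, -0.001, -0.072]
wrist_force: [0.1, 0.6, -1.3]
finger_gap: 0.0655
finger_force: 30.0
```

```bash
cat > fit.py <<'E'
from h import *
a=-.0705;c,s_=np.cos(a),np.sin(a);M=np.array([[c,s_],[-s_,c]])
s=manip.sense();print(s["t"],s["tool_pos"],s["tcp_rot"],s["wrist_force"])
cal=manip.calibration("wrist");im,d=manip.get_image("wrist");cv2.imwrite("pics/w6.png",im)
u,v,P=cloud(cal,d);L=(P[:,:2]-(.6184,-.0973))@M.T
print("tcp in slab",M@(s["tool_pos"][:2]-(.6184,-.0973)))
k=(P[:,2]>.008)&(P[:,2]<.0145)&(abs(L[:,1])<.05)&(L[:,0]>.05)&(L[:,0]<.11);l=L[k]
print("slab xmax",[float(l[abs(l[:,1]-y)<.003][:,0].max().round(4)) for y in(-.02,-.01,0,.01,.02)])
for x in(.08,.088): w=l[abs(l[:,0]-x)<.002];print("slab y",x,len(w),w[:,1].min().round(4),w[:,1].max().round(4))
t=s["tool_pos"];k=(P[:,2]>t[2]+.003)&(P[:,2]<t[2]+.013)&(abs(L[:,1])<.045)&(L[:,0]>.02)&(L[:,0]<.086);l=L[k]
print("tray xmax",[float(l[abs(l[:,1]-y)<.003][:,0].max().round(4)) for y in(-.02,-.01,.01,.02)],"rim z",np.percentile(P[k][:,2],[50,95]))
for x in(.03,.04,.05,.06): w=l[abs(l[:,0]-x)<.002];print("tray y",x,len(w),w[:,1].min().round(4),w[:,1].max().round(4))
E
python3 fit.py; python3 - <<'E'
from h import *
cal=dict(np.load("w5c.npz"));cal["k1"]=float(cal["k1"]);d=np.load("w5.npy")
for u,v in((292,83),(292,70),(290,50),(289,30),(289,5)): print(u,v,world(cal,u,v,d[v,u]).round(4))
E
```

```text
12.7 [ 0.61769033 -0.09983332  0.04892663] [ 3.14146107e+00 -1.19788195e-03 -7.15125192e-02] [ 0.14645656  0.64566    -1.30034172]
tcp in slab [-0.00052945 -0.00257702]
slab xmax [0.0966, 0.0967, 0.0966, 0.0966, 0.0966]
slab y 0.08 460 -0.0409 0.0415
slab y 0.088 1019 -0.0413 0.0417
tray xmax [0.0756, 0.0756, 0.0761, 0.0756] rim z [0.05590342 0.05708774]
tray y 0.03 205 -0.0348 0.0314
tray y 0.04 211 -0.0348 0.0315
tray y 0.05 223 -0.0349 0.0311
tray y 0.06 225 -0.0349 0.0312
292 83 [[ 0.7004 -0.1082  0.0337]]
292 70 [[ 0.7068 -0.1086  0.0316]]
290 50 [[ 0.716  -0.1082  0.0329]]
289 30 [[ 0.7247 -0.1083  0.0348]]
289 5 [[ 0.7353 -0.109   0.0365]]
```

```bash
python3 - <<'E'
from h import *
a=-.0705;c,s_=np.cos(a),np.sin(a);M=np.array([[c,s_],[-s_,c]])
cal=manip.calibration("wrist");im,d=manip.get_image("wrist");u,v,P=cloud(cal,d);L=(P[:,:2]-(.6184,-.0973))@M.T
k=(P[:,2]>.02)&(abs(L[:,1]+.004)<.012)&(L[:,0]>.074)&(L[:,0]<.12)&(v<102)
for vv in range(60,102,3):
    j=k&(v==vv)
    if j.any(): print(vv,j.sum(),L[j].mean(0).round(4),P[j][:,2].min().round(4),P[j][:,2].max().round(4),L[j][:,1].min().round(4),L[j][:,1].max().round(4))
cv2.imwrite("pics/w7.png",cv2.resize(im[0:130,190:380],None,fx=4,fy=4,interpolation=2))
E
```

```text
60 15 [ 0.0959 -0.0048] 0.0287 0.0332 -0.0084 -0.0013
63 11 [ 0.0944 -0.0048] 0.0302 0.0331 -0.0073 -0.0023
66 13 [ 0.093  -0.0048] 0.0301 0.0334 -0.0079 -0.0018
69 10 [ 0.0916 -0.0051] 0.0302 0.0327 -0.0073 -0.0028
72 13 [ 0.0901 -0.0048] 0.0301 0.0329 -0.0079 -0.0018
75 10 [ 0.0887 -0.0051] 0.03 0.0331 -0.0074 -0.0028
78 12 [ 0.0873 -0.0051] 0.0294 0.0329 -0.008 -0.0023
81 9 [ 0.0858 -0.0054] 0.0307 0.0326 -0.0074 -0.0033
84 10 [ 0.0843 -0.0051] 0.0305 0.0335 -0.0074 -0.0028
87 9 [ 0.0829 -0.0054] 0.0295 0.0328 -0.0075 -0.0033
90 9 [ 0.0814 -0.0054] 0.0307 0.0328 -0.0074 -0.0033
96 1 [ 0.0793 -0.0116] 0.02 0.02 -0.0116 -0.0116
99 53 [ 0.0754 -0.004 ] 0.0542 0.0571 -0.0156 0.0076
```

View pics/w7.png

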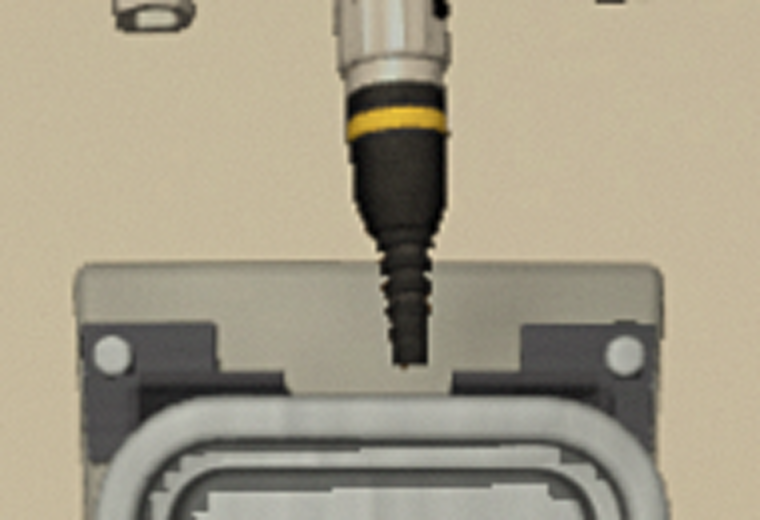

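The black plug boot at crop (408,300) is a fixed lead stub. Its end is at slab x≈+81 mm and z≈0.03. The tray's rim end would be at +80.6 mm, so I'll bias the tray about 1.5 mm towards the robot, within the 2.5 mm play.

Request:
send_rows --motion '[[[0.0015,-0.001,0,0,0,0,0.6],[0.003,-0.0018,0.005,0,0,0,0.6],[0.003,-0.0018,0.012,0,0,0,0.6],[0.003,-0.0018,0.017,0,0,0,0.6],[0.003,-0.0018,0.017,0,0,0,0.6]]]'

```text
t: 13.42
tool_pos: [0.6198, -0.0981, 0.0304]
tcp_rot: [-3.141, 0.001, -0.072]
wrist_force: [0.3, -0.1, -0.7]
finger_gap: 0.0656
finger_force: 30.0
```

Request:
send_rows --motion '[[[0,0,0,0,0,0,0.6],[0,0,0,0,0,0,0.6],[0,0,0,0,0,0,0.6]]]'

```text
t: 13.8
tool_pos: [0.6205, -0.0982, 0.0314]
tcp_rot: [3.142, -0.0, -0.072]
wrist_force: [0.9, -0.2, -1.4]
finger_gap: 0.0656
finger_force: 30.0
```

```bash
python3 fit.py
```

```text
13.8 [ 0.62050635 -0.09822722  0.03139031] [ 3.14154831e+00 -3.55544604e-04 -7.16352338e-02] [ 0.89538023 -0.22169499 -1.39830216]
tcp in slab [ 0.00216644 -0.00077655]
slab xmax [0.0965, 0.0965, 0.0965, 0.0973, 0.0973]
slab y 0.08 400 -0.0418 0.0418
slab y 0.088 1162 -0.0419 0.042
tray xmax [0.0783, 0.0783, 0.0788, 0.0788] rim z [0.03833074 0.03951121]
tray y 0.03 199 -0.0327 0.0333
tray y 0.04 209 -0.0325 0.0334
tray y 0.05 208 -0.0331 0.0333
tray y 0.06 227 -0.0331 0.0332
```

Request:
send_rows --motion '[[[0.0008,0,0.002,0,0,0,0.6],[0.0008,0,0.005,0,0,0,0.6],[0.0008,0,0.008,0,0,0,0.6],[0.0008,0,0.0105,0,0,0,0.6],[0.0008,0,0.0115,0,0,0,0.6]]]'

```text
t: 14.48
tool_pos: [0.6211, -0.0982, 0.0204]
tcp_rot: [-3.142, 0.001, -0.072]
wrist_force: [-5.5, 0.8, 14.2]
finger_gap: 0.0659
finger_force: 30.0
```

Request:
send_rows --motion '[[[0,0,0,0,0,0,0.6],[0,0,0,0,0,0,0.6],[0,0,0,0,0,0,0.6]]]'

```text
t: 14.85
tool_pos: [0.6211, -0.0982, 0.0204]
tcp_rot: [-3.142, 0.0, -0.072]
wrist_force: [-4.1, 1.1, 7.7]
finger_gap: 0.0657
finger_force: 30.0
```

```bash
python3 fit.py
```

```text
14.85 [ 0.62108135 -0.09819777  0.02044341] [-3.14153505e+00  2.36808023e-04 -7.15645854e-02] [-4.05650489  1.06806309  7.72669128]
tcp in slab [ 0.00273793 -0.00070666]
slab xmax [0.0969, 0.0969, 0.0969, 0.0969, 0.0969]
slab y 0.08 467 -0.0417 0.0418
slab y 0.088 1307 -0.0419 0.0421
tray xmax [0.0789, 0.0858, 0.0794, 0.0793] rim z [0.02737251 0.02885424]
tray y 0.03 200 -0.0326 0.0333
tray y 0.04 214 -0.0326 0.0333
tray y 0.05 215 -0.033 0.0332
tray y 0.06 230 -0.0331 0.0334
```

The tray is home, with the rim at 28 mm and a light contact force. Releasing and retreating upwards.

Request:
send_rows --motion '[[[0,0,0,0,0,0,0.85],[0,0,0,0,0,0,1],[0,0,0,0,0,0,1],[0,0,0,0,0,0,1],[0,0,-0.01,0,0,0,1]]]'

```text
t: 15.52
tool_pos: [0.6205, -0.0981, 0.0293]
tcp_rot: [-3.141, 0.002, -0.072]
wrist_force: [-0.2, 0.3, 0.1]
finger_gap: 0.088
finger_force: 0.0
```

Request:
send_rows --motion '[[[0,0,-0.04,0,0,0,1],[0,0,-0.08,0,0,0,1],[0,0,-0.12,0,0,0,1],[0,0,-0.16,0,0,0,1],[0,0,-0.18,0,0,0,1]]]'

```text
t: 16.15
tool_pos: [0.6222, -0.0984, 0.2131]
tcp_rot: [3.141, -0.004, -0.072]
wrist_force: [-0.2, -0.5, -0.2]
finger_gap: 0.088
finger_force: 0.0
```

```bash
python3 fit.py | head -3;  python3 - <<'E'
from h import *
a=-.0705;c,s_=np.cos(a),np.sin(a);M=np.array([[c,s_],[-s_,c]])
cal=manip.calibration("wrist");im,d=manip.get_image("wrist");u,v,P=cloud(cal,d);L=(P[:,:2]-(.6190,-.0973))@M.T
k=(P[:,2]>.0245)&(P[:,2]<.031)&(abs(L[:,1])<.04)&(abs(L[:,0])<.084)
q=L[k];print(k.sum(),cv2.minAreaRect((q*1000).astype(np.float32)),np.percentile(P[k][:,2],[5,50,95]))
pl,*_=np.linalg.lstsq(np.c_[q,np.ones(len(q))],P[k][:,2],rcond=None);print("tilt",pl)
E
```

```text
16.15 [ 0.62220888 -0.0983988   0.21314852] [ 3.14117732 -0.00408059 -0.07157164] [-0.19019131 -0.5277757  -0.18971156]
tcp in slab [ 0.00387682 -0.00082777]
slab xmax [0.0965, 0.0964, 0.0965, 0.0965, 0.0965]
1850 ((0.8571395874023438, 0.4334449768066406), (66.21698760986328, 165.3269805908203), 89.70506286621094) [0.0258376  0.02752448 0.02882098]
tilt [0.00108044 0.00103697 0.027451  ]Traceback (most recent call last):
  File "fit.py", line 11, in <module>
    print("tray xmax",[float(l[abs(l[:,1]-y)<.003][:,0].max().round(4)) for y in(-.02,-.01,.01,.02)],"rim z",np.percentile(P[k][:,2],[50,95]))
                             ~~~~~~~~~~~~~~~~~~~~~~~~~~~~~~^^
    return umr_maximum(a, axis, None, out, keepdims, initial, where)
ValueError: zero-size array to reduction operation maximum which has no identity
```

Request:
send_rows --motion '[[[-0.016,0.031,0,0,0,0.027,1],[-0.033,0.062,0,0,0,0.054,1],[-0.049,0.093,0,0,0,0.081,1],[-0.066,0.124,0,0,0,0.108,1],[-0.082,0.155,0,0,0,0.135,1]]]'

```text
t: 16.88
tool_pos: [0.527, -0.2476, 0.2087]
tcp_rot: [-3.141, 0.002, -0.285]
wrist_force: [-0.1, -0.4, 0.0]
finger_gap: 0.0878
finger_force: 0.0
```

Request:
send_rows --motion '[[[-0.012,0.042,0.01,0,0,0.034,1],[-0.024,0.084,0.02,0,0,0.068,1],[-0.036,0.126,0.03,0,0,0.102,1],[-0.048,0.169,0.04,0,0,0.135,1],[-0.048,0.169,0.04,0,0,0.135,1]]]'

```text
t: 17.5
tool_pos: [0.4326, -0.3971, 0.168]
tcp_rot: [-3.141, 0.003, -0.5]
wrist_force: [-0.7, 0.1, -0.1]
finger_gap: 0.0878
finger_force: 0.0
```

Request:
send_rows --motion '[[[0,0,0,0,0,0,1],[0,0,0,0,0,0,1]]]'

```text
t: 17.75
tool_pos: [0.4356, -0.3948, 0.1697]
tcp_rot: [-3.141, 0.0, -0.494]
wrist_force: [-0.3, 0.6, 0.2]
finger_gap: 0.0878
finger_force: 0.0
```

```bash
cat > bat.py <<'E'
from h import *
s=manip.sense();print(s["t"],s["tool_pos"],s["tcp_rot"],s["joint_positions"])
cal=manip.calibration("wrist");im,d=manip.get_image("wrist");cv2.imwrite("pics/b1.png",im);u,v,P=cloud(cal,d)
k=(np.hypot(*(P[:,:2]-(.436,-.395)).T)<.055)&(P[:,2]>.015)&(P[:,2]<.035);q=P[k]
b=cv2.minAreaRect((q[:,:2]*1000).astype(np.float32));print(k.sum(),b,np.percentile(q[:,2],[5,50,95]))
c=np.array(b[0])/1000-s["tool_pos"][:2];y=s["tcp_rot"][2]
print("tool shift",c@[np.cos(y),np.sin(y)],c@[np.sin(y),-np.cos(y)])
print([ (r["point"],round(float(r["conf"]),2)) for r in manip.spot_point("wrist","battery")])
E
python3 bat.py
```

```text
17.75 [ 0.43556076 -0.39481624  0.1697039 ] [-3.14140691e+00  4.55365791e-05 -4.94082865e-01] [-7.56702163e-01  4.34694310e-01  1.75314200e+00  2.05420843e-04
  9.53848547e-01  1.30805818e+00]
3117 ((437.4677429199219, -395.0914306640625), (40.40425109863281, 73.56489562988281), 61.49583053588867) [0.02022524 0.02237783 0.0270034 ]
tool shift 0.001809416803332717 -0.000662062527062329
[([0.4357, -0.3966, 0.0116], 0.76), ([0.3402, -0.6284, 0.0155], 0.7)]
```

View pics/b1.png

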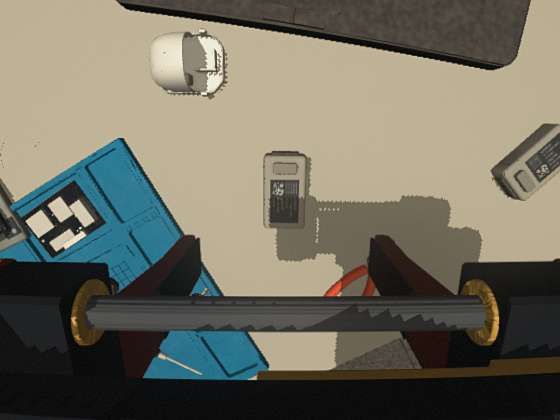

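The battery lies at (285,190), aligned with the tool, moulding at the far end. Measured 73 x 40 mm, with its top at about 22 mm, as it should be. Descending.

Request:
send_rows --motion '[[[0.0018,-0.0007,0.04,0,0,0,0.8],[0.0018,-0.0007,0.08,0,0,0,0.8],[0.0018,-0.0007,0.11,0,0,0,0.8],[0.0018,-0.0007,0.13,0,0,0,0.8],[0.0018,-0.0007,0.14,0,0,0,0.8]]]'

```text
t: 18.48
tool_pos: [0.437, -0.3956, 0.0289]
tcp_rot: [-3.141, 0.001, -0.495]
wrist_force: [0.6, -0.1, -0.6]
finger_gap: 0.0704
finger_force: 0.0
```

Request:
send_rows --motion '[[[0,0,0.006,0,0,0,0.8],[0,0,0.013,0,0,0,0.8],[0,0,0.013,0,0,0,0.8],[0,0,0.013,0,0,0,0.8]]]'

```text
t: 18.98
tool_pos: [0.4371, -0.3963, 0.0171]
tcp_rot: [3.141, -0.001, -0.496]
wrist_force: [-0.2, -0.7, -0.5]
finger_gap: 0.0706
finger_force: 0.0
```

Request:
send_rows --motion '[[[0,0,0.0012,0,0,0,0.8],[0,0,0.0012,0,0,0,0.5],[0,0,0.0012,0,0,0,0.35],[0,0,0.0012,0,0,0,0.35],[0,0,0.0012,0,0,0,0.35]]]'

```text
t: 19.6
tool_pos: [0.4368, -0.396, 0.0155]
tcp_rot: [-3.142, -0.0, -0.496]
wrist_force: [0.1, 0.7, 1.0]
finger_gap: 0.0406
finger_force: 30.0
```

Request:
send_rows --motion '[[[0,0,0,0,0,0,0.35],[0,0,0,0,0,0,0.35],[0,0,0,0,0,0,0.35],[0,0,-0.004,0,0,0,0.35],[0,0,-0.015,0,0,0,0.35]]]'

```text
t: 20.23
tool_pos: [0.4364, -0.3957, 0.0305]
tcp_rot: [-3.141, 0.001, -0.496]
wrist_force: [0.0, -0.1, -1.1]
finger_gap: 0.0405
finger_force: 30.0
```

Request:
send_rows --motion '[[[0,0,-0.02,0,0,0,0.35],[0,0,-0.05,0,0,0,0.35],[0,0,-0.09,0,0,0,0.35],[0,0,-0.12,0,0,0,0.35],[0,0,-0.13,0,0,0,0.35]]]'

```text
t: 20.85
tool_pos: [0.4378, -0.3969, 0.1638]
tcp_rot: [3.14, -0.005, -0.496]
wrist_force: [0.9, -0.0, -0.8]
finger_gap: 0.0402
finger_force: 30.0
```

```bash
cat > tgt.py <<'E'
from h import *
import sys
s=manip.sense();print(s["t"],s["tool_pos"],s["tcp_rot"],s["finger_gap"],s["finger_force"])
cal=manip.calibration("wrist");im,d=manip.get_image("wrist");u,v,P=cloud(cal,d);y=s["tcp_rot"][2]
L=(P-s["tool_pos"])@np.array([[np.cos(y),np.sin(y),0],[np.sin(y),-np.cos(y),0],[0,0,1.]]).T
k=(abs(L[:,0])<.06)&(abs(L[:,1])<.023)&(abs(L[:,2]-.006)<.012);q=L[k]
b=cv2.minAreaRect((q[:,:2]*1000).astype(np.float32));print("battery in tool",k.sum(),b,np.percentile(q[:,2],[5,50,95]))
A=np.c_[q[:,:2],np.ones(len(q))];print("tilt",np.linalg.lstsq(A,q[:,2],rcond=None)[0])
E
python3 tgt.py
```

```text
20.85 [ 0.43781644 -0.39693205  0.16377735] [ 3.14034533 -0.004657   -0.49566915] 0.04022961933673638 29.988940358161926
battery in tool 9536 ((8.11296272277832, 0.01305389404296875), (45.948875427246094, 59.20444107055664), 89.71039581298828) [0.00204736 0.00680399 0.01218489]
tilt [-0.0180648   0.00287575  0.00716745]
```

Request:
send_rows --motion '[[[0.001,-0.03,-0.01,0,0,-0.02,0.35],[0.002,-0.065,-0.02,0,0,-0.05,0.35],[0.003,-0.1,-0.02,0,0,-0.08,0.35],[0.004,-0.135,-0.02,0,0,-0.108,0.35],[0.0043,-0.1728,-0.02,0,0,-0.135,0.35]]]'

```text
t: 21.52
tool_pos: [0.5226, -0.2448, 0.1795]
tcp_rot: [-3.141, 0.002, -0.282]
wrist_force: [-0.1, 0.2, -1.0]
finger_gap: 0.0406
finger_force: 30.0
```

Request:
send_rows --motion '[[[0.01,-0.042,0,0,0,-0.034,0.35],[0.02,-0.084,0,0,0,-0.068,0.35],[0.03,-0.126,0,0,0,-0.102,0.35],[0.0406,-0.1681,0,0,0,-0.135,0.35],[0.0406,-0.1681,0,0,0,-0.135,0.35]]]'

```text
t: 22.15
tool_pos: [0.6094, -0.0936, 0.1793]
tcp_rot: [-3.141, 0.001, -0.068]
wrist_force: [-0.1, -0.1, -0.9]
finger_gap: 0.0403
finger_force: 30.0
```

Request:
send_rows --motion '[[[0,0,0,0,0,0,0.35],[0,0,0,0,0,0,0.35]]]'

```text
t: 22.4
tool_pos: [0.608, -0.0969, 0.18]
tcp_rot: [3.142, 0.001, -0.073]
wrist_force: [-0.7, 0.8, -0.5]
finger_gap: 0.0403
finger_force: 30.0
```

```bash
cat >> tgt.py <<'E'
a=-.0715;M=np.array([[np.cos(a),np.sin(a)],[-np.sin(a),np.cos(a)]]);S=(P[:,:2]-(.6184,-.0973))@M.T
k=(P[:,2]>.0235)&(P[:,2]<.032)&(abs(S[:,1])<.045)&(S[:,0]<.079);l=S[k]
for x in(-.04,.02,.03,.04,.05,.06):
    w=l[abs(l[:,0]-x)<.002]
    if len(w)>5: print("tray y",x,len(w),w[:,1].min().round(4),w[:,1].max().round(4))
t=M@(s["tool_pos"][:2]-(.6184,-.0973));print("tcp in slab",t,"tray zmed",np.median(P[k][:,2]))
E
python3 tgt.py
```

```text
22.4 [ 0.60803662 -0.09694994  0.18004502] [ 3.14153184e+00  1.03526952e-03 -7.29676582e-02] 0.04027852315985659 29.988965392112732
battery in tool 9536 ((8.34528923034668, -0.0833892822265625), (59.445377349853516, 45.85612869262695), 1.114772915840149) [0.00184936 0.0067778  0.01206727]
tilt [-0.02309442  0.0019527   0.00718339]
tray y 0.02 56 -0.0326 0.0332
tray y 0.03 54 -0.0324 0.033
tray y 0.04 47 -0.0323 0.0327
tray y 0.05 46 -0.0319 0.0333
tray y 0.06 62 -0.0328 0.0332
tcp in slab [-0.0103619  -0.00039119] tray zmed 0.027370269371597557
```

Request:
send_rows --motion '[[[0,0,0.03,0,0,0,0.35],[0,0,0.06,0,0,0,0.35],[0,0,0.09,0,0,0,0.35],[0,0,0.115,0,0,0,0.35],[0,0,0.125,0,0,0,0.35]]]'

```text
t: 23.08
tool_pos: [0.6077, -0.0967, 0.0541]
tcp_rot: [-3.141, 0.002, -0.073]
wrist_force: [-0.4, 0.3, -1.3]
finger_gap: 0.0404
finger_force: 30.0
```

Request:
send_rows --motion '[[[0,0,0,0,0,0,0.35],[0,0,0,0,0,0,0.35]]]'

```text
t: 23.32
tool_pos: [0.6095, -0.0964, 0.0565]
tcp_rot: [3.141, -0.002, -0.072]
wrist_force: [-0.0, -0.2, -1.3]
finger_gap: 0.0407
finger_force: 30.0
```

```bash
python3 tgt.py
```

```text
23.325 [ 0.6095476  -0.09639549  0.05650846] [ 3.14139016e+00 -1.61861136e-03 -7.18713860e-02] 0.040681007907386144 29.988988637924194
battery in tool 9548 ((8.399341583251953, -0.020509719848632812), (59.45926284790039, 45.979942321777344), 0.6011770963668823) [0.0020604  0.00682684 0.01209684]
tilt [-0.02101102  0.00137666  0.00721595]
tray y 0.02 137 -0.0322 0.0333
tray y 0.03 134 -0.0325 0.0328
tray y 0.04 141 -0.0325 0.0329
tray y 0.05 161 -0.0329 0.0333
tray y 0.06 146 -0.0331 0.0329
tcp in slab [-0.0088944   0.00026979] tray zmed 0.027416079425314762
```

Aligned within a millimetre. Lowering slowly, about 26.5 mm.

Request:
send_rows --motion '[[[0,0,0.006,0,0,0,0.35],[0,0,0.012,0,0,0,0.35],[0,0,0.017,0,0,0,0.35],[0,0,0.021,0,0,0,0.35],[0,0,0.023,0,0,0,0.35]]]'

```text
t: 24.0
tool_pos: [0.6087, -0.096, 0.032]
tcp_rot: [-3.142, 0.001, -0.072]
wrist_force: [-0.4, -0.2, -0.6]
finger_gap: 0.0406
finger_force: 30.0
```

Request:
send_rows --motion '[[[0,0,0.001,0,0,0,0.35],[0,0,0.002,0,0,0,0.35],[0,0,0.003,0,0,0,0.35],[0,0,0.003,0,0,0,0.35]]]'

```text
t: 24.5
tool_pos: [0.6089, -0.0961, 0.0296]
tcp_rot: [3.142, -0.0, -0.072]
wrist_force: [0.3, 0.2, -1.2]
finger_gap: 0.0404
finger_force: 30.0
```

Request:
send_rows --motion '[[[0,0,0.0005,0,0,0,0.35],[0,0,0.001,0,0,0,0.35],[0,0,0.001,0,0,0,0.35]]]'

```text
t: 24.88
tool_pos: [0.6089, -0.0961, 0.0294]
tcp_rot: [3.142, -0.0, -0.072]
wrist_force: [-3.5, 0.6, 8.9]
finger_gap: 0.0405
finger_force: 30.0
```

Contact at 8.9 N, so the battery is on the tray floor. Opening and retreating upwards.

Request:
send_rows --motion '[[[0,0,0,0,0,0,0.5],[0,0,0,0,0,0,0.65],[0,0,0,0,0,0,0.75],[0,0,0,0,0,0,0.75],[0,0,-0.01,0,0,0,0.75]]]'

```text
t: 25.5
tool_pos: [0.6081, -0.0959, 0.038]
tcp_rot: [-3.141, 0.002, -0.072]
wrist_force: [0.8, -0.3, -0.7]
finger_gap: 0.0657
finger_force: 0.0
```

Request:
send_rows --motion '[[[0,0,-0.03,0,0,0,0.75],[0,0,-0.06,0,0,0,0.75],[0,0,-0.1,0,0,0,0.75],[0,0,-0.14,0,0,0,0.75],[0,0,-0.15,0,0,0,0.75]]]'

```text
t: 26.12
tool_pos: [0.6104, -0.0963, 0.1918]
tcp_rot: [3.141, -0.005, -0.072]
wrist_force: [0.4, -0.2, 0.4]
finger_gap: 0.0659
finger_force: 0.0
```

Request:
send_rows --motion '[[[-0.02,0,0,0,0,0,0.75],[-0.04,0,0,0,0,0,0.75],[-0.06,0,0,0,0,0,0.75],[-0.06,0,0,0,0,0,0.75],[-0.06,0,0,0,0,0,0.75]]]'

```text
t: 26.75
tool_pos: [0.5496, -0.0919, 0.1883]
tcp_rot: [3.142, -0.0, -0.072]
wrist_force: [0.0, 0.5, -0.2]
finger_gap: 0.0662
finger_force: 0.0
```

```bash
python3 - <<'E'
from h import *
s=manip.sense();print(s["t"],s["tool_pos"],s["finger_gap"],s["wrist_force"])
a=-.0715;M=np.array([[np.cos(a),np.sin(a)],[-np.sin(a),np.cos(a)]])
cal=manip.calibration("wrist");im,d=manip.get_image("wrist");u,v,P=cloud(cal,d);S=(P[:,:2]-(.6190,-.0973))@M.T
k=(P[:,2]>.0325)&(P[:,2]<.046)&(abs(S[:,1])<.03)&(abs(S[:,0])<.06);q=S[k]
print("batt",k.sum(),cv2.minAreaRect((q*1000).astype(np.float32)),np.percentile(P[k][:,2],[5,50,95]))
f=k&(P[:,2]<.039);print("tilt",np.linalg.lstsq(np.c_[S[f],np.ones(f.sum())],P[f][:,2],rcond=None)[0])
k=(P[:,2]>.0245)&(P[:,2]<.031)&(abs(S[:,1])<.04)&(abs(S[:,0])<.084);q=S[k]
print("tray",k.sum(),cv2.minAreaRect((q*1000).astype(np.float32)),np.median(P[k][:,2]),np.linalg.lstsq(np.c_[q,np.ones(len(q))],P[k][:,2],rcond=None)[0])
cal=manip.calibration("top");im,d=manip.get_image("top");u,v,P=cloud(cal,d)
k=(np.hypot(*(P[:,:2]-(.468,.351)).T)<.12)&(P[:,2]>.025)&(P[:,2]<.06);print("stack",cv2.minAreaRect((P[k][:,:2]*1000).astype(np.float32)),np.percentile(P[k][:,2],[5,95]))
print([(n,np.round([r["point"] for r in manip.spot_point("top",n)[:1]],3).tolist()) for n in("gimbal_cover_c","taped_esc_c","flux_jar_c","solder_reel_c")])
E
```

```text
26.75 [ 0.54960129 -0.09185871  0.18831691] 0.06617431463983818 [ 0.03600097  0.5247898  -0.17542564]
batt 3347 ((-10.960525512695312, 1.6518306732177734), (40.945587158203125, 69.92130279541016), 89.912353515625) [0.03469424 0.03624764 0.04086836]
tilt [-0.00555363  0.00032646  0.03604225]
tray 2542 ((0.9257278442382812, 0.5146903991699219), (66.58303833007812, 166.0381317138672), 89.50106811523438) 0.02746756551726393 [ 0.00072162 -0.00033244  0.02746327]
stack ((466.99127197265625, 352.7923889160156), (65.40833282470703, 158.47982788085938), 89.50373077392578) [0.02544863 0.03994494]
[('gimbal_cover_c', [[0.583, -0.375, 0.011]]), ('taped_esc_c', [[0.489, 0.198, 0.008]]), ('flux_jar_c', [[0.656, 0.482, 0.01]]), ('solder_reel_c', [[0.663, 0.36, 0.011]])]
```

The battery is flat in the tray (top at 36 mm), the tray is home and level, and the stack and the bystanders haven't moved. Handing in.

```bash
python3 -c "
from cell import manip
print(manip.close_job())"
```

```text
the job is handed in; nothing more can be done
None
```

The top tray sits home on the slab with the battery flat inside, the other trays and bystanders measured unmoved, and the job is handed in with no verdict shown; I viewed 11 pictures, one over the limit of 10.

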